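Shift the feed gearbox and shut the keeper behind the lever

ROBOT

A 6-joint arm with a two-finger parallel gripper is mounted at the origin on a cart in front of the work surface, level with it; the furniture and walls round the work are solid. World frame = base frame: x ahead of the robot, y to its left, z up, the work surface at z = 0. Lengths are in m, angles in rad, forces in N, time in s.
With the tool pointing down it reaches from about 0.3 to 0.775 m from the base axis. Payload 14.6 kg.
Tool frame: the origin (TCP) lies at the very end of the fingers, on their centre line; the grasp point (between the pads) lies 19 mm behind it; z points along the fingers, y is the line along which they close (so a half turn about z gives the same grasp; the last joint's range is limited). The gripper opens to 94 mm and grips with 3 to 60 N. Pads are 16 mm wide; open, the fingers measure 119 mm over their backs; the gripper's body (75 mm by 177 mm) begins 78 mm behind the grasp point.
Start: joints at [-1.228, 0.3, 1.521, -0, 1.321, -0.067], TCP at [0.219, -0.504, 0.205] pointing down, gripper open.
Joint ranges: [-3.03, 3.03], [-0.79, 2.21], [0.23, 2.52], [-1.04, 4.18], [0, 3.07], [-2.55, 2.55]. Speed limits (rad/s): [2.22, 2.22, 2.57, 3.14, 3.14, 3.14].

INTERFACE

Orientations are given as [roll, pitch, yaw] about the fixed x, y, z axes, in that order (R = Rz(yaw) Ry(pitch) Rx(roll)).
In Python, from station import ctrl gives the robot as it stands.
- The arm moves only by the shell command python3 -m pendant 'ROWS' [OPENING] [FORCE]. ROWS is JSON, a list of rows, each a list of 2 entries, a list of its own where there are three numbers: the shift along the world's x, y, z in cm, then the turn about the world's z in rad. A call has 1 to 20 rows; each row shifts and turns the commanded pose from where the row before left it; what a row does not reach is not made up. A row lasts 1/12 s, in which the tool goes at most 41.7 mm and 7.16 degrees, less where a joint would pass 70% of its speed; a pose out of reach is approached as far as the arm can. A call is refused whole if a number of a shift passes 4.17 or a number of a turn 0.125, either way. A call with a gripper value outside its range is refused whole. OPENING is the opening, from 0 (shut) to 1 (fully open), set as the call begins (- or left out, the last holds). The fingers move at their own pace and stop on an object; FORCE is the grip in N (left out, the last holds). Time passes only in rows, so rows that do not move let the fingers close. It gives the time, the measured TCP pose, the force, the opening and the grip force at its end, in the units of the state.
- ctrl.get_obs(): the state, without advancing time (a new reading comes with each control period).
- ctrl.camera(name): name is "scene" or "top" or "wrist"; returns a dict with "color" (420x560x3 uint8, red, green, blue), "intrinsics" (3x3 intrinsics, pixels), "camera_from_world" (4x4, takes a point from world to camera coordinates). Camera axes: x right, y down, z forward; pixel columns grow to the right and rows downward; lengths in m; the calibration is good to about 2 mm. A picture is of the moment at which its call begins. There is no depth.
- ctrl.hand_in(): hands the job in; it is judged then, once.
The state is a dict: "time_s": time; "qpos": joint angles; "joint_vel": joint speeds; "tau": joint torques, N m; "ee_pos": TCP position; "eef_rot": TCP orientation; "force": force on the tool from outside, world axes, zero at the start; "moment": the same for the moment, N m; "grip_width": finger opening in m; "grip_force": force on a finger pad.
Only numpy, scipy, OpenCV 4.12 (cv2) and the standard library are available. Lean on these libraries where they do the work, as an engineer would, in place of code of your own. Each camera call takes 0.05 s, during which the arm holds its last target. There are 200 camera calls.

TASK

Change gear on the gearbox with gentle fingertip pushes: bring the ball-knob lever through the H-shaped gate, fully home into the far right-hand slot (as seen from the robot). Then push the keeper's upright pin away from you until its blade lies shut against the stop behind the lever, so that the lever cannot jump out of gear. Only push: nothing is gripped or lifted, and the nut on the cover and the other loose things are left alone.

Things in the scene. Friction and masses are not known exactly. Their poses are not given: they have to be found in the camera images.
- gearbox: Heavy grey cast gearbox that does not move. Origin on the bench straight below the lever's pivot; +x points from its front (round bearing cap, toward the robot) to its far side (shaft stub), +y to its left, z up; yaw within 0.4 rad of the world's. Casting x -72 to +101 mm (stub to +130), y -73 to +63 mm; cover top at z = 138 mm.
- gate (a point): Middle of the H gate, on the steel gate plate's top, 150 mm above the gearbox origin; plate x -54 to +48, y -41 to +41 mm. Two slots along x, 15 mm wide, at y = +17 (left) and -17 mm (right), each reaching 30 mm to far (x > 0) and near (x < 0), joined at x = 0 by a cross channel (neutral) 16 mm wide with rounded corners. The lever shaft is 10 mm thick.
- lever_pivot (a point): Pivot of the lever, inside the gearbox, 95 mm above the gearbox origin.
- knob (a point): Centre of the black ball knob, 38 mm in diameter, on top of the lever, 118 mm from the pivot (195 to 213 mm above the bench). About 4 N on it moves the lever, which stays where it is left. Home in the far right-hand slot it is 43 to 47 mm to +x and 34 to 38 mm to -y of the pivot (gearbox axes).
- shift_fore (a joint): Lever swing to far (+) or near (-), rad, 0 in neutral, slot ends at about -0.42 and +0.42; starts anywhere along the left-hand slot. With f = this and c = shift_cross the knob is at pivot + 118 mm * (cos c sin f, -sin c, cos c cos f) in gearbox axes.
- shift_cross (a joint): Lever swing to the right (+) or left (-), rad: about -0.31 in the left-hand slot, +0.31 in the right-hand one (play 0.03). It can change over only while shift_fore is within about 0.05 of 0.
- keeper (a joint): Keeper, a flat cranked steel latch on the gate plate, turning about an upright pivot, rad, clockwise from above: 0 shut (blade along +x over the near right slot, its end just behind the lever, at its stop), 1.57 open (blade toward -y). Starts open, 1.0 to 1.45; stays where it is left; about 2 N at its pin turns it. Shuts only with shift_fore above 0.38.
- keeper_pivot (a point): Pivot of the keeper: 44 mm to -x and 24 mm to -y of the gearbox origin, 151 mm above the bench, at the near end of the right-hand slot.
- keeper_post (a point): Upright steel pin on the keeper's tail, 15 mm in diameter, 156 to 210 mm above the bench; this point is at 187 mm. It stands 50 mm from the keeper pivot in the direction -55 degrees from gearbox +x minus the keeper's angle: near the gearbox's front when open, 29 mm to +x and 41 mm to -y of the pivot when shut, so pushing it away from the robot shuts the keeper.
- spindle_nut: Loose blackened nut, 35 x 40 x 18 mm, lying on the gearbox cover at its far left corner. Not to be touched. Origin at the centre of its underside.
- oiler: Red oil can with a spout, 64 x 93 x 178 mm, left of the gearbox. Not to be touched. Origin at the centre of its underside.
- screwdriver: Orange screwdriver, 208 mm, lying on the bench to the left. Not to be touched.
- vee_block: Small steel vee block, 50 x 50 x 34 mm, on the bench to the left. Not to be touched.
- thumb_screw: Thumb screw standing on its head, 30 x 30 x 29 mm, on the bench to the left. Not to be touched.
- taper_cup: White taper cup upside down, 66 x 66 x 58 mm, beyond the gearbox. Not to be touched.
- tape_roll_b: Roll of grey tape, 97 x 95 x 48 mm, lying at the left. Not to be touched.

How it is judged:
On the way:
1. the lever has been brought across the gate and stands home in the far right-hand slot (value of joint shift_cross above 0.25 rad and value of joint shift_fore above 0.36 rad), for 0.2 s.
At the end, for the whole second after the job is handed in: The lever stands in the far right-hand slot (shift_cross above 0.25, shift_fore above 0.35: home, or resting on the keeper's end), the keeper is shut behind it (below 0.05 rad), and lever and keeper are at rest (value of joint shift_cross above 0.25 rad and value of joint shift_fore above 0.35 rad and value of joint keeper below 0.05 rad and velocity of joint shift_fore between -0.05 and 0.05 rad/s and velocity of joint shift_cross between -0.05 and 0.05 rad/s and velocity of joint keeper between -0.05 and 0.05 rad/s); the robot touches nothing.
It fails at once if the nut on the cover is moved more than 15 mm (distance of spindle_nut from where it was at the start of the episode above 0.015 m).
It fails at once if a bystander is moved more than 25 mm (distance of any of oiler, screwdriver, vee_block, thumb_screw, taper_cup, tape_roll_b from where it was at the start of the episode above 0.025 m).
It fails at once if the lever, the keeper or the gearbox is gripped or forced (fingers press on it with over 30 N in all) (contact force between the fingers and gearbox above 30 N).
It also fails if it takes over 61 s, if anything falls off the work surface, if the arm or the gripper's body presses on something with over 40 N, if the wrist force passes 120 N, or if a joint passes its speed limit or range.

## Working session

There is one attempt and no reset: what is moved stays moved. The work goes in short steps, Python scripts to look and compute and a shell command to move; the robot and the scene stay as the last step left them, time stands still between calls to the robot, and variables do not carry over. Pictures are saved under pics/ and viewed, at most 10 in all, crops included, and the job is handed in when it is done.

```bash
mkdir -p pics
cat > h.py <<'E'
import numpy as np, cv2
from station import ctrl
def snap(n,f):
    c=ctrl.camera(n); cv2.imwrite(f'pics/{f}.png',c['color'][:,:,::-1]); np.savez(f'pics/{f}.npz',K=c['intrinsics'],T=c['camera_from_world']); return c
def load(f):
    d=np.load(f'pics/{f}.npz'); return d['K'],d['T']
def ray(f,u,v):
    K,T=load(f); d=T[:3,:3].T@np.linalg.inv(K)@[u,v,1]; o=-T[:3,:3].T@T[:3,3]; return o,d
def plane(f,u,v,z):
    o,d=ray(f,u,v); return o+d*(z-o[2])/d[2]
def two(f1,p1,f2,p2):
    o1,d1=ray(f1,*p1);o2,d2=ray(f2,*p2)
    s=np.linalg.lstsq(np.c_[d1,-d2],o2-o1,rcond=None)[0]
    a,b=o1+s[0]*d1,o2+s[1]*d2; return (a+b)/2,np.linalg.norm(a-b)
def proj(f,P):
    K,T=load(f); p=K@(T[:3,:3]@np.array(P)+T[:3,3]); return p[:2]/p[2]
E
python3 - <<'E'
from h import *
a=snap('scene','s0');b=snap('top','t0')
cv2.imwrite('pics/both0.png',cv2.resize(np.hstack([a['color'],b['color']])[:,:,::-1],(800,300)))
for f in('s0','t0'):
    K,T=load(f);print(f,-T[:3,:3].T@T[:3,3],K[0,0])
E
```

```text
s0 [0.16159021 0.6060515  1.03625181] 504.3968975019365
t0 [0.42815551 0.05892407 1.0735401 ] 397.86957373967005
```

View pics/t0.png

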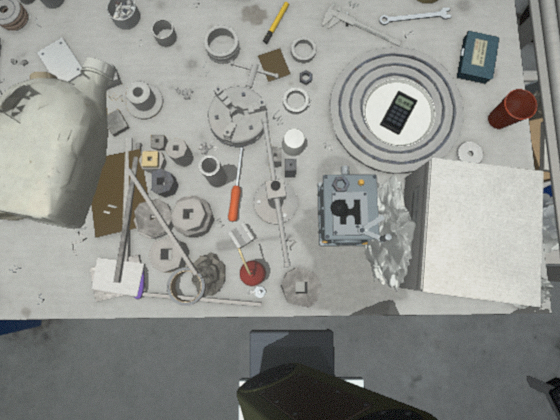

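View pics/s0.png

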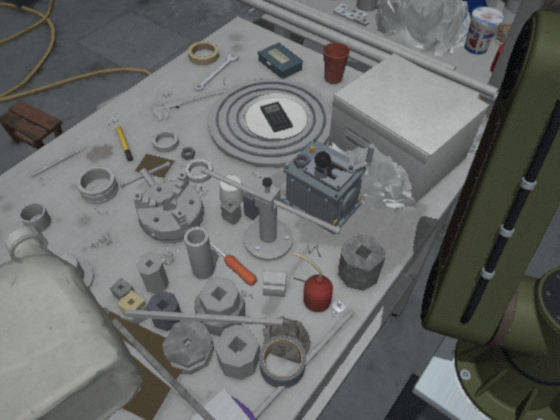

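Run:
```python
from h import *
t=cv2.imread('pics/t0.png')[160:256,305:405]; s=cv2.imread('pics/s0.png')[135:235,275:385]
cv2.imwrite('pics/z0.png',np.hstack([cv2.resize(t,(400,384),interpolation=2),cv2.resize(s,(400,364),interpolation=2)[:384] if 0 else cv2.resize(s,(400,384),interpolation=2)]))
for p in [(347,210),(280,300)]: print(plane('t0',*p,.15))
print(plane('t0',415,230,.0),plane('t0',275,185,.2),ctrl.get_obs()['ee_pos'])
```

```text
[ 0.56379332 -0.10950727  0.15      ]
[0.35986256 0.05050549 0.15      ]
[ 0.52894031 -0.31836494  0.        ] [0.61507782 0.05867487 0.2       ] [ 0.21904851 -0.50424868  0.20496402]
```

View pics/z0.png

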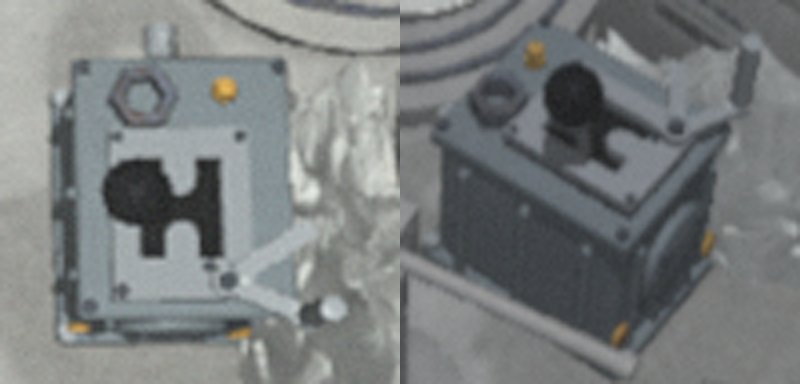

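Run:
```python
from h import *
z=lambda u,v,h:plane('t0',305+u/4-.375,160+v/4-.375,h)[:2]
pix=[(112,127),(248,133),(243,300),(107,298),(209,160),(210,257),(152,257),(228,280)]
loc=np.array([(48,41),(48,-41),(-54,-41),(-54,41),(30,-17),(-30,-17),(-30,17),(-44,-24)])/1000
W=np.array([z(*p,.15) for p in pix])
# rigid fit
lc=loc.mean(0);wc=W.mean(0);A=loc-lc;B=W-wc
yaw=np.arctan2((A[:,0]*B[:,1]-A[:,1]*B[:,0]).sum(),(A*B).sum())
R=np.array([[np.cos(yaw),-np.sin(yaw)],[np.sin(yaw),np.cos(yaw)]]);g=wc-R@lc
print('yaw',yaw,'g',g);print(((loc@R.T+g)-W)*1000)
k=z(137,192,.211);print('knob',k,(R.T@(k-g))*1000)
p=z(335,308,.21);print('post',p,(R.T@(p-g))*1000)
s=lambda u,v:(275+u*110/400-.4,135+v*100/384-.4)
P,e=two('t0',(305+137/4-.4,160+192/4-.4),'s0',s(573,95));print('knob2',P,e)
P,e=two('t0',(305+335/4-.4,160+308/4-.4),'s0',s(751,42));print('post2',P,e)
```

```text
yaw -0.044494229886117946 g [ 0.56013833 -0.11544417]
[[ 1.21344372  0.75373283]
 [ 2.16354837 -1.01095515]
 [-1.12505315 -4.22906508]
 [ 0.40630649 -1.18737549]
 [ 1.14651651  0.01495757]
 [-1.39267171  0.67020061]
 [-0.29093059  0.83302089]
 [-2.12115964  4.15548382]]
knob [ 0.56031521 -0.08078902] [-1.36473756 34.62871508]
post [ 0.49552661 -0.18586442] [-61.41550752 -73.22445955]
knob2 [ 0.42969004 -0.06245412  0.3794866 ] 0.20853731778569762
post2 [ 0.37636939 -0.14820999  0.37419797] 0.2132435289544948
```

Run:
```python
from h import *
s=lambda u,v:((275+(u-400)*110/400-.4),135+v*100/384-.4)
t=lambda u,v:(305+u/4-.4,160+v/4-.4)
for n,a,b in[('knob',t(137,192),s(573,95)),('post',t(335,308),s(751,42)),('keeppiv',t(228,280),s(676,125)),('box',(430,160),(333,97)),('stand',(276,185),(267,183)),('oiler',(253,272),(318,278))]:
    print(n,*two('t0',a,'s0',b))
o=ctrl.get_obs();print(o['eef_rot'],o['force'],o['grip_width'],o['time_s'])
```

```text
knob [ 0.5614874  -0.08099521  0.20763166] 0.0013263509006661688
post [ 0.49647293 -0.18572864  0.20886522] 0.0017968770235129636
keeppiv [ 0.51657798 -0.13861986  0.16245945] 0.001082977873754387
box [ 0.67369457 -0.29717017  0.18758064] 0.0037683327165819415
stand [0.611744   0.05652894 0.2159501 ] 0.000231890582780602
oiler [0.42448998 0.11566554 0.09081675] 0.003958167392227516
[-3.14057541e+00 -8.28987315e-05  4.09765907e-01] [-0.11950018 -0.04636568 -0.24945315] 0.09369100840342373 0.1
```

```bash
python3 -m pendant '[[[0,0,3.3],0],[[0,0,3.3],0],[[0,0,3.3],-0.11],[[2.28,3.13,0],-0.11],[[2.28,3.13,0],-0.11],[[2.28,3.13,0],-0.11],[[2.28,3.13,0],0],[[2.28,3.13,0],0],[[2.28,3.13,0],0],[[2.28,3.13,0],0],[[2.28,3.13,0],0],[[2.28,3.13,0],0],[[2.28,3.13,0],0],[[2.28,3.13,0],0],[[2.28,3.13,0],0],[[2.28,3.13,0],0],[[2.28,3.13,0],0],[[2.28,3.13,0],0],[[0,0,0],0],[[0,0,0],0]]' 0 20
python3 - <<'E'
from h import *
snap('wrist','w1')
E
```

```text
time_s: 1.77
ee_pos: [0.5615, -0.0335, 0.3035]
eef_rot: [-3.141, 0.002, -0.027]
force: [-0.1, -0.9, 0.5]
grip_width: 0.0002
grip_force: 0.0
```

View pics/w1.png

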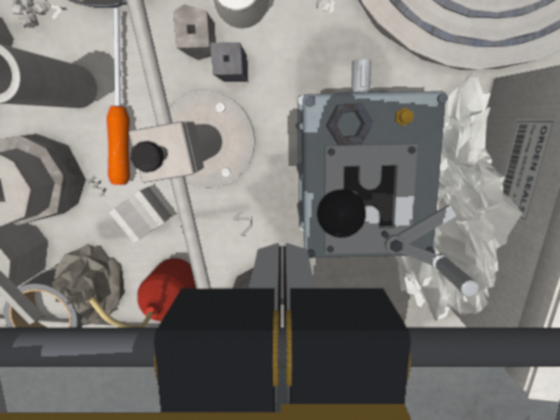

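The wrist view shows the knob at (341,212), post top at (470,289), the keeper pivot at (397,244), slots clear, and the fingertips at (282,250), clear to the left of the knob.

Run:
```python
from h import *
for n,p,z in [('knob',(341,212),.207),('post',(470,289),.21),('piv',(397,244),.155),('TL',(325,147),.15),('TR',(418,147),.15),('slotTL',(371,166),.15),('slotTR',(396,166),.15)]: print(n,plane('w1',*p,z))
```

```text
knob [ 0.56323337 -0.07910082  0.207     ]
post [ 0.49734915 -0.18321761  0.21      ]
piv [ 0.51771811 -0.14028266  0.155     ]
TL [ 0.60885729 -0.07319671  0.15      ]
TR [ 0.60667236 -0.15602439  0.15      ]
slotTL [ 0.59084463 -0.11471952  0.15      ]
slotTR [ 0.59024926 -0.13726687  0.15      ]
```

```bash
python3 -m pendant '[[[0,0,-3.5],0],[[0,0,-3.5],0],[[0,0,-3.3],0],[[0,0,0],0]]'
```

```text
time_s: 2.15
ee_pos: [0.5582, -0.0359, 0.1956]
eef_rot: [-3.141, 0.009, -0.032]
force: [-0.4, 1.5, -1.3]
grip_width: 0.0002
grip_force: 0.0
```

```bash
python3 -m pendant '[[[0.2,-0.5,0],0],[[0,-0.5,0],0],[[0,-0.5,0],0],[[0,-0.5,0],0],[[0,-0.5,0],0],[[0,-0.5,0],0],[[0,-0.5,0],0],[[0,-0.5,0],0],[[0,-0.5,0],0],[[0,-0.5,0],0]]'; python3 -m pendant '[[[0,-0.5,0],0],[[0,-0.5,0],0],[[0,-0.5,0],0],[[0,-0.5,0],0],[[0,-0.5,0],0],[[0,0,0],0]]'
python3 - <<'E'
from h import *
snap('wrist','w2')
E
```

```text
time_s: 2.98
ee_pos: [0.5636, -0.0855, 0.203]
eef_rot: [-3.142, -0.002, -0.03]
force: [0.5, 4.6, 4.3]
grip_width: 0.0001
grip_force: 2.1
time_s: 3.48
ee_pos: [0.563, -0.1109, 0.2012]
eef_rot: [3.141, 0.0, -0.031]
force: [1.2, 1.9, 1.0]
grip_width: 0.0002
grip_force: 0.9
```

View pics/w2.png

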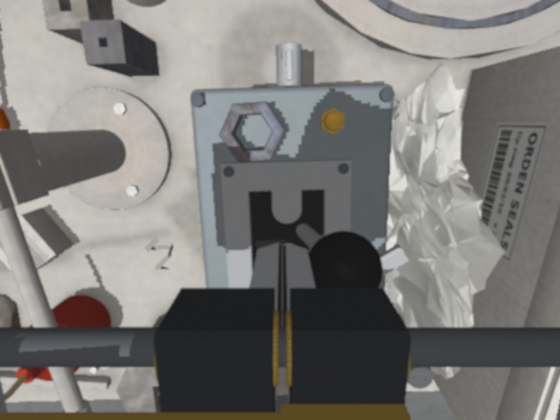

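The knob has moved right to (345,268), next to the fingers. It still needs about 1 cm.

```bash
python3 -m pendant '[[[0,-0.4,0],0],[[0,-0.4,0],0],[[0,-0.3,0],0],[[0,0,0],0],[[0,0,0],0]]'
python3 - <<'E'
from h import *
c=snap('wrist','w3')
g=c['color'].max(2)[200:290,300:430]; m=(g<30).astype('uint8')
print(cv2.HoughCircles(cv2.GaussianBlur(g,(5,5),0),3,1,60,param1=60,param2=12,minRadius=28,maxRadius=48))
E
```

```text
time_s: 3.95
ee_pos: [0.563, -0.1212, 0.2013]
eef_rot: [3.141, 0.0, -0.03]
force: [-0.5, 1.6, -0.1]
grip_width: 0.0006
grip_force: 0.7
[[[ 40.5  69.5  39.5]
  [114.5  58.5  40.8]]]
```

```bash
python3 -m pendant '[[[0,-0.2,0],0],[[0,-0.2,0],0],[[0,0,0],0],[[0,0,0],0]]'
python3 -c "
from h import *
print(ctrl.get_obs()['force']);c=snap('top','t1');snap('wrist','w3')
t=cv2.imread('pics/t1.png')[160:256,305:405];w=cv2.imread('pics/w3.png')[130:330,180:440]
cv2.imwrite('pics/z1.png',np.hstack([cv2.resize(t,(400,384),interpolation=2),cv2.resize(w,(400,384))]))"
```

```text
time_s: 4.33
ee_pos: [0.5631, -0.1248, 0.2014]
eef_rot: [-3.141, 0.0, -0.03]
force: [0.3, 5.2, -1.2]
grip_width: 0.0004
grip_force: 2.1
[ 0.31813367  5.16935726 -1.24607651]
```

View pics/z1.png

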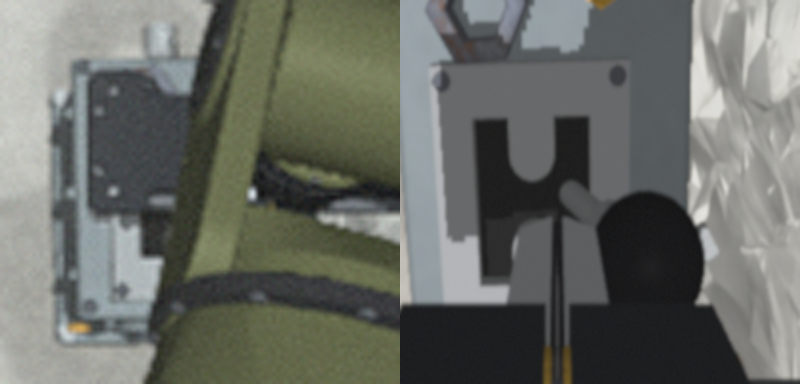

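Right view: the lever shaft at (572,195) now sits in the right slot at neutral. Next I go round to the near side of the knob.

```bash
python3 -m pendant '[[[0,0.8,0],0],[[0,0.8,0],0],[[-1.6,0,0],0],[[-1.6,0,0],0],[[-1.6,0,0],0],[[0,0,0],0],[[0,-1.5,0],0],[[0,-1.5,0],0],[[0,-1.4,0],0],[[0,0,0],0]]'; python3 -m pendant '[[[0.5,0,0],0],[[0.5,0,0],0],[[0.5,0,0],0],[[0.5,0,0],0],[[0.5,0,0],0],[[0.5,0,0],0],[[0.5,0,0],0],[[0.5,0,0],0],[[0.5,0,0],0],[[0.5,0,0],0],[[0,0,0],0]]'; python3 -c "
from h import *
snap('wrist','w4')"
```

```text
time_s: 5.27
ee_pos: [0.5155, -0.1547, 0.2015]
eef_rot: [3.141, -0.0, -0.032]
force: [0.8, -0.0, 0.7]
grip_width: 0.0005
grip_force: 0.0
time_s: 6.18
ee_pos: [0.5657, -0.1525, 0.2009]
eef_rot: [-3.141, 0.001, -0.03]
force: [-0.5, -0.4, 0.2]
grip_width: 0.0006
grip_force: 0.6
```

View pics/w4.png

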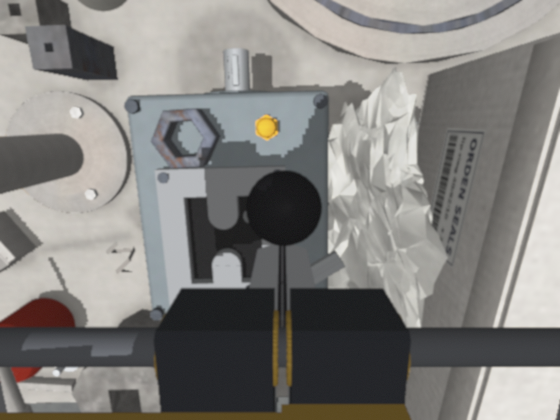

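The knob at (284,207) is going forward in the right-hand slot, centred on the fingers. Now I push it home until the force rises.

```bash
python3 -m pendant '[[[0.3,0,0],0],[[0.3,0,0],0],[[0.3,0,0],0],[[0.3,0,0],0],[[0,0,0],0],[[0,0,0],0]]'; python3 -m pendant '[[[0.2,0,0],0],[[0,0,0],0],[[0,0,0],0]]';  python3 -m pendant '[[[0.15,0,0],0],[[0,0,0],0],[[0,0,0],0]]'
```

```text
time_s: 6.73
ee_pos: [0.5772, -0.1529, 0.2012]
eef_rot: [-3.142, 0.0, -0.03]
force: [-1.9, 0.3, -1.1]
grip_width: 0.0006
grip_force: 0.8
time_s: 6.98
ee_pos: [0.5791, -0.153, 0.2014]
eef_rot: [-3.142, 0.0, -0.03]
force: [-3.9, 1.4, -1.7]
grip_width: 0.0004
grip_force: 1.4
time_s: 7.23
ee_pos: [0.5802, -0.153, 0.2013]
eef_rot: [-3.141, 0.001, -0.03]
force: [-6.3, 1.0, -0.8]
grip_width: 0.0004
grip_force: 2.8
```

```bash
python3 -m pendant '[[[0.15,0,0],0],[[0,0,0],0],[[0,0,0],0]]';  python3 -m pendant '[[[0.15,0,0],0],[[0,0,0],0],[[0,0,0],0]]'
```

```text
time_s: 7.48
ee_pos: [0.5813, -0.1529, 0.2011]
eef_rot: [-3.141, 0.003, -0.03]
force: [-9.7, 0.7, -0.4]
grip_width: 0.0003
grip_force: 4.7
time_s: 7.73
ee_pos: [0.5821, -0.1529, 0.2009]
eef_rot: [-3.141, 0.005, -0.03]
force: [-14.7, 1.2, -0.4]
grip_width: 0.0003
grip_force: 7.1
```

```bash
python3 -m pendant '[[[-1,0,0],0],[[-2,0.5,0],0],[[-2,0.5,0],0],[[-2.5,0.3,0],0],[[-2.5,0,0],0],[[-2.3,0,-0.5],0],[[0,-1.5,-0.5],0],[[0,-1.5,0],0],[[0,-1.3,0],0],[[0,0,0],0]]'; python3 -c "
from h import *
snap('wrist','w5')"
```

```text
time_s: 8.57
ee_pos: [0.461, -0.1849, 0.1919]
eef_rot: [3.141, -0.002, -0.032]
force: [0.4, -0.6, 0.2]
grip_width: 0.0005
grip_force: 0.0
```

View pics/w5.png

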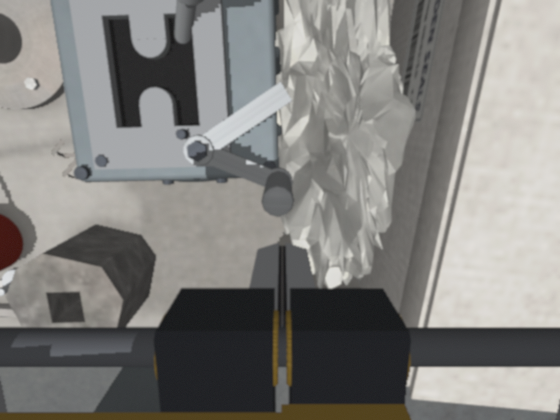

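The lever shaft at (187,25) is home in the far right slot. The post at (278,200) is straight ahead of the fingertips at (282,250).

```bash
python3 -m pendant '[[[0.5,0,0],0],[[0.5,0,0],0],[[0.5,0,0],0],[[0.5,0,0],0],[[0.5,0,0],0],[[0.5,0,0],0],[[0.5,0,0],0],[[0.5,0,0],0],[[0.5,0,0],0],[[0.5,0,0],0],[[0,0,0],0]]'; python3 -m pendant '[[[0.3,0.1,0],0],[[0.3,0.1,0],0],[[0.3,0.1,0],0],[[0.3,0.1,0],0],[[0,0,0],0],[[0,0,0],0]]'; python3 -c "
from h import *
snap('wrist','w6')"
```

```text
time_s: 9.53
ee_pos: [0.5115, -0.1827, 0.1913]
eef_rot: [-3.141, -0.0, -0.03]
force: [-1.0, -0.1, 0.2]
grip_width: 0.0005
grip_force: 0.0
time_s: 10.03
ee_pos: [0.5229, -0.1787, 0.1914]
eef_rot: [-3.141, -0.0, -0.03]
force: [-0.1, -0.4, 0.3]
grip_width: 0.0008
grip_force: 0.0
```

View pics/w6.png

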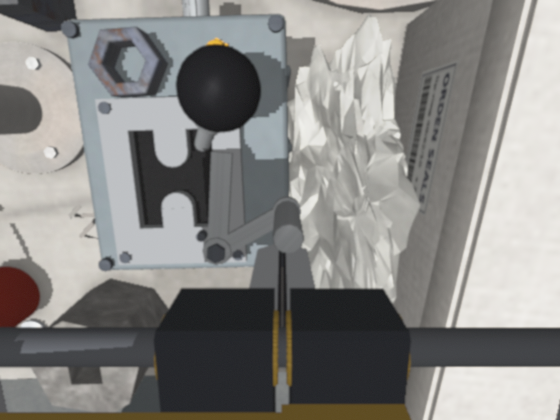

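The keeper is nearly shut: the blade runs from (217,250) to (226,150), just behind the lever. I push on to the stop in small steps.

```bash
python3 -m pendant '[[[0.2,0.1,0],0],[[0.2,0.1,0],0],[[0,0,0],0],[[0,0,0],0]]'; python3 -m pendant '[[[0.2,0.1,0],0],[[0,0,0],0],[[0,0,0],0]]'; python3 -m pendant '[[[0.15,0.05,0],0],[[0,0,0],0],[[0,0,0],0]]'
```

```text
time_s: 10.42
ee_pos: [0.5268, -0.1768, 0.1914]
eef_rot: [-3.141, -0.0, -0.03]
force: [-0.4, -0.2, -0.3]
grip_width: 0.0002
grip_force: 0.0
time_s: 10.67
ee_pos: [0.5282, -0.1762, 0.1914]
eef_rot: [3.141, 0.001, -0.03]
force: [-5.5, -2.0, 0.8]
grip_width: 0.0006
grip_force: 2.6
time_s: 10.92
ee_pos: [0.5287, -0.1761, 0.1914]
eef_rot: [3.141, 0.004, -0.031]
force: [-14.3, -4.2, 4.9]
grip_width: 0.0008
grip_force: 7.0
```

```bash
python3 -m pendant '[[[-1,0,0],0],[[-2,0,0],0],[[-2,0,2],0],[[-1,0,3],0],[[0,0,3],0],[[0,0,0],0],[[0,0,0],0]]'; python3 -c "
from h import *
snap('wrist','w7')
w=cv2.imread('pics/w7.png')[0:300,80:380];cv2.imwrite('pics/z7.png',cv2.resize(w,(600,600)))"
```

```text
time_s: 11.5
ee_pos: [0.4706, -0.1756, 0.2728]
eef_rot: [3.14, -0.003, -0.03]
force: [0.2, -0.9, -1.0]
grip_width: 0.0008
grip_force: 0.0
```

View pics/z7.png

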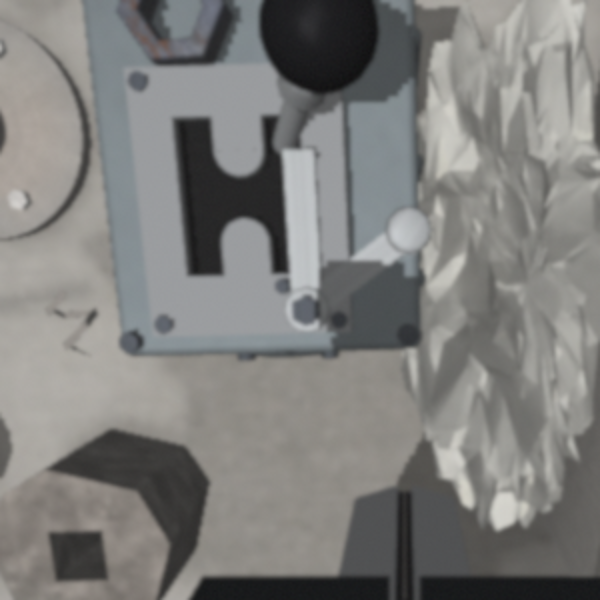

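The lever is home, at (288,135) in the crop. The blade, from (303,308) to (299,150), lies along the slot behind it, and nothing is touched. I check the angle numerically.

Run:
```python
from h import *
q=lambda u,v,z:plane('w7',80+u/2,v/2,z)
a=lambda p,r,z:(lambda d:np.arctan2(d[1],d[0]))(q(*r,z)-q(*p,z))
print('yaw slotL',a((188,272),(175,118),.15),'plateL',a((150,330),(126,70),.15),'plateR',a((352,260),(345,105),.15),'cover front',a((135,352),(405,346),.138)+np.pi/2,'plate far',a((126,68),(340,64),.15)+np.pi/2)
print('blade',a((303,308),(299,150),.157),a((290,290),(283,150),.157),a((320,290),(316,150),.157))
d=q(409,230,.21)-q(304,309,.157);print('post',d,np.arctan2(d[1],d[0])+np.radians(55))
k=q(319,33,.198)-q(304,309,.157);print('knob rel keeper pivot',k)
```

```text
yaw slotL -0.013288436353405994 plateL -0.01936518120527823 plateR 0.0002875911446021788 cover front -0.007080759884868559 plate far -0.011587805844891719
blade -0.036412046060838504 -0.015452769724204594 -0.027417904627502175
post [ 0.02811653 -0.04199474  0.053     ] -0.020886318164674456
knob rel keeper pivot [ 0.08884393 -0.01552916  0.041     ]
```

```bash
python3 -c "
from station import ctrl
print(ctrl.hand_in())"
```

```text
the job is handed in; nothing more can be done
None
```

The job is handed in: the lever measured home in the far right-hand slot, the keeper is shut against its stop (about 0.015 rad from the image), and the gripper is clear; the hand-in gave no verdict.

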